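# Dock a finned sample carrier on the temperature block

## Robot

A 6-joint arm with a two-finger parallel gripper is mounted at the origin on a cart in front of the work surface, level with it; the furniture and walls round the work are solid. World frame = base frame: x ahead of the robot, y to its left, z up, the work surface at z = 0. Lengths are in m, angles in rad, forces in N, time in s.
With the tool pointing down it reaches from about 0.4 to 0.825 m from the base axis. Payload 7 kg.
Tool frame: the origin (TCP) lies between the finger pads; the fingertips stand 25 mm ahead of it and the grasp point (between the pads) lies 6 mm ahead of it (arm.tcp_to_tips is the distance from the TCP to the fingertips, in m); z points along the fingers, y is the line along which they close (so a half turn about z gives the same grasp; the last joint's range is limited). The gripper opens to 85 mm and grips with 20 to 120 N. Pads are 22 mm wide; open, the fingers measure 114 mm over their backs; the gripper's body (76 mm by 85 mm) begins 54 mm behind the grasp point. The pads swing forward as they close: fully open they stand 13 mm farther back than shut.
Start: joints at [1.539, 0.359, 0.012, 0, -1.224, -0.288], TCP at [0.212, 0.641, 0.256] pointing down, gripper open.
Joint ranges: [-3.07, 3.07], [-1.43, 2.12], [-1.02, 1.25], [-3.03, 1.67], [-3.05, -0], [-3.03, 3.03]. Speed limits (rad/s): [2.39, 2.39, 3.01, 3.14, 3.14, 3.14].

## Interface

Orientations are given as [roll, pitch, yaw] about the fixed x, y, z axes, in that order (R = Rz(yaw) Ry(pitch) Rx(roll)).
In Python, from cell import arm gives the robot as it stands. Calls block until the motion is done:
- arm.goto(position, orientation): joint-space move of the TCP to a pose.
- arm.movel(position, feed=0.15, attitude=None, until_force=None): straight line of the TCP; attitude=None keeps the orientation; feed is the mean speed in m/s. With until_force (N) it stops when the force on the tool has changed by that much, and returns True; else False.
- arm.movej(angles): joint-space move.
- arm.move_gripper(opening): opening from 0.0 (shut) to 1.0 (fully open); the grip force is fixed at half the most; returns when the fingers have stopped.
- arm.wait(seconds).
- arm.solve_ik(position, orientation): joint angles nearest the present ones, or None.
- arm.get_image(name): name is "scene" or "top" or "wrist"; returns a dict with "image" (400x640x3 uint8, red, green, blue), "vertical_fov" (degrees; the focal length in pixels is half the picture's height over the tangent of half this angle, whatever the lens; pixels are square), "cx", "cy" (the principal point, pixels), "k1" (the pictures are not rectified: a ray, as slopes to the right and down, at radius r is drawn at 1 + k1 r^2 times it, then the intrinsics apply), "position" and "attitude" of the camera in the world. Camera axes: x right, y down, z forward; pixel columns grow to the right and rows downward; lengths in m; the calibration is good to about 2 mm. A picture is of the moment at which its call begins. There is no depth.
A pose or a line that the arm cannot do raises arm.IKError and nothing moves.
- arm.close_job(): hands the job in; it is judged then, once.
Readings, each from a call of its own:
- arm.read_t(): time.
- arm.read_joint_positions(): joint angles.
- arm.read_dq(): joint speeds.
- arm.read_joint_efforts(): joint torques, N m.
- arm.read_tcp_pos(): TCP position.
- arm.read_tool_rot(): TCP orientation.
- arm.read_force(): force on the tool from outside, world axes, zero at the start.
- arm.read_wrist_torque(): the same for the moment, N m.
- arm.read_width(): opening from 0.0 (shut) to 1.0 (fully open).
- arm.read_finger_force(): force on a finger pad.
Only numpy, scipy, OpenCV 4.12 (cv2) and the standard library are available. Lean on these libraries where they do the work, as an engineer would, in place of code of your own. Each camera call takes 0.05 s, during which the arm holds its last target. There are 200 camera calls.

## Task

Dock the finned sample carrier on the temperature block: take it by its orange grip and lower it so that its four fins slide down into the four gaps between the block's five fins, keeping hold of it until the fins are well in. It must end fully home and level, centred on the block with the fin ends even, and released. Leave the tape roll, the bottle, the vials and the bushing where they are.

Things in the scene. Friction and masses are not known exactly. Their poses are not given: they have to be found in the camera images.
- carrier: Loose blue-anodised sample carrier, 0.3 kg, standing on its fins. Plate 80 x 64 mm (x, y), z = 24 to 30 mm, with four copper or brass discs on top. Under it four fins along x: 70 mm long, 5 mm thick, round tips, z = 0 to 24 mm, at y = -21, -7, 7, 21 mm. Origin: centre of its underside, level with the fin tips; x along the fins, z up. A half turn about z makes no difference.
- grip (a point): Centre of the upright orange grip bar on top of the carrier, 46 mm above the carrier's origin. The bar is 44 mm long (carrier's x, along the fins), 12 mm wide (y) and 32 mm high (30 to 62 mm above the carrier's origin).
- block: Temperature block fixed to the bench: grey casing on a black foot, 104 x 84 mm (x, y), 14 mm high, green lamp in its front. On it five aluminium fins along x: 70 mm long, 4 mm thick, round tops, z = 14 to 40 mm, at y = -28, -14, 0, 14, 28 mm, with four 10 mm gaps for the carrier's 5 mm fins. Origin: centre of its underside; x along the fins, z up.
- seat (a point): Point fixed to the block, 16 mm above its origin: the carrier's origin lies here when it is fully home, its plate resting on the tops of the block's fins, the x axes parallel (either way round).
- tape: Bystander: roll of masking tape lying flat, 66 mm across, 19 mm high, loose. Origin: centre of the underside.
- dropper: Bystander: standing dropper bottle with black top, 38 mm across, 113 mm high, loose. Origin: centre of the underside.
- vial_1: Bystander: standing screw-cap vial, 22 mm across, 54 mm high, loose. Origin: centre of the underside.
- vial_2: Bystander: vial as vial_1.
- vial_3: Bystander: vial as vial_1.
- bushing: Bystander: bronze flanged bushing, 32 mm across, 24 mm high, loose. Origin: centre of the underside.
Things that resemble listed ones, but are neither listed nor needed, are in the scene too. There is more than one size of the carrier; the job needs the smaller.

How it is judged:
By the outcome, as a careful person would: the job done as asked, in the order asked, and still so for the second after the job is handed in, with the robot touching nothing.
It also fails if it takes over 48 s, if anything falls off the work surface, if the arm or the gripper's body presses on something with over 40 N, if the wrist force passes 120 N, or if a joint passes its speed limit or range.

## Working session

There is one attempt and no reset: what is moved stays moved. The work goes in short steps, each a Python script; the robot and the scene stay as the last script left them, time stands still between calls to the robot, and variables do not carry over. Pictures are saved under pics/ and viewed, at most 10 in all, crops included, and the job is handed in when it is done.

```bash
mkdir -p pics; ls; python3 - <<'E'
from cell import arm
import cv2,pickle
for n in("scene","top"):
    d=arm.get_image(n); cv2.imwrite(f"pics/{n}0.png",d["image"][:,:,::-1]); pickle.dump(d,open(f"pics/{n}0.pkl","wb"))
    print(n,{k:v for k,v in d.items() if k!="image"})
E
```

```text
pics
scene {'vertical_fov': 57.05085390806982, 'cx': 321.1989498132405, 'cy': 194.6915219362118, 'k1': -0.007326903268311041, 'position': array([-0.0058412 , -0.25543958,  0.63948069]), 'attitude': array([-2.18388273, -0.01294536, -0.76040365])}
top {'vertical_fov': 50.42595746855098, 'cx': 317.9079875114428, 'cy': 198.35880475839693, 'k1': -0.0455773114737035, 'position': array([0.46022204, 0.29252488, 1.04403382]), 'attitude': array([-3.00261638,  0.03031699, -1.55403724])}
```

View pics/scene0.png

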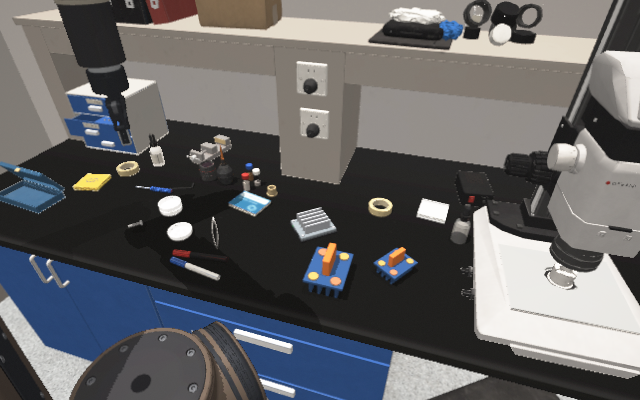

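View pics/top0.png

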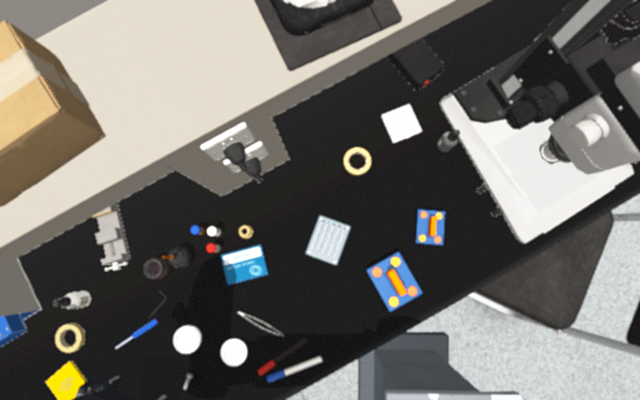

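Scene: blocks and carriers are visible. Carrier candidates in the top view are (395,283), which looks larger, and (431,227), which looks smaller. The block is at (328,240). In the scene view they are at (330,268), (397,262) and (313,223). I'll measure the sizes and check a close crop.

```bash
cat > h.py <<'E'
import numpy as np,cv2
from scipy.spatial.transform import Rotation as R
def ray(d,uv):
    f=200/np.tan(np.radians(d["vertical_fov"]/2)); uv=np.atleast_2d(uv).astype(float)
    K=np.array([[f,0,d["cx"]],[0,f,d["cy"]],[0,0,1]])
    n=cv2.undistortPoints(uv[:,None],K,np.array([d["k1"],0,0,0,0.]))[:,0]
    return np.c_[n,np.ones(len(n))]@R.from_euler("xyz",d["attitude"]).as_matrix().T
def plane(d,uv,z):
    r=ray(d,uv); p=d["position"]; return p+r*((z-p[2])/r[:,2])[:,None]
def proj(d,P):
    f=200/np.tan(np.radians(d["vertical_fov"]/2))
    c=(np.atleast_2d(P)-d["position"])@R.from_euler("xyz",d["attitude"]).as_matrix(); n=c[:,:2]/c[:,2:]
    return n*(1+d["k1"]*(n**2).sum(1,keepdims=True))*f+[d["cx"],d["cy"]]
def mask(d,lo,hi):
    return cv2.inRange(cv2.cvtColor(d["image"],cv2.COLOR_RGB2HSV),np.array(lo),np.array(hi))
def blobs(m,amin=60):
    cs,_=cv2.findContours(m,cv2.RETR_EXTERNAL,cv2.CHAIN_APPROX_NONE)
    return sorted([c[:,0] for c in cs if cv2.contourArea(c)>amin],key=len,reverse=True)
def rect(P):  # centre, long/short sides, long-axis angle of xy points
    (c,(w,h),_)=r=cv2.minAreaRect(P[:,:2].astype(np.float32)*1000)
    b=cv2.boxPoints(r); e=[b[1]-b[0],b[2]-b[1]]; e=max(e,key=np.linalg.norm)
    return np.array(c)/1000,max(w,h),min(w,h),np.degrees(np.arctan2(e[1],e[0]))%180
E
python3 - <<'E'
import pickle,cv2,numpy as np
from h import *
d=pickle.load(open("pics/top0.pkl","rb")); s=pickle.load(open("pics/scene0.pkl","rb"))
print("blue z.03")
m=mask(d,(100,100,60),(125,255,255))
m=cv2.morphologyEx(m,cv2.MORPH_CLOSE,np.ones((15,15)))
for c in blobs(m): print(c.mean(0).round(),*rect(plane(d,c,.03)))
print("orange z.062")
for c in blobs(mask(d,(8,180,120),(16,255,255)),40): print(c.mean(0).round(),*rect(plane(d,c,.062)))
print("block")
m=mask(d,(0,0,90),(180,90,255)); b=m*0; b[205:275,295:360]=m[205:275,295:360]
for c in blobs(b): print(c.mean(0).round(),*rect(plane(d,c,.014)))
i=d["image"][130:320,280:480,::-1]; a=cv2.resize(i,None,fx=3,fy=3,interpolation=cv2.INTER_CUBIC)
cv2.imwrite("pics/crop1.png",a)
E
```

```text
blue z.03
[394. 281.] [0.40914905 0.14177586] 117.01615905761719 100.19823455810547 29.832018
[244. 264.] [0.44112195 0.49927139] 103.9604263305664 78.54345703125 106.036934
[430. 227.] [0.53696222 0.05766557] 86.30048370361328 69.10639953613281 175.6644
[ 13. 326.] [0.2712959 1.0544447] 89.10303497314453 73.8459701538086 99.73243
[144. 328.] [0.28550064 0.73155109] 70.85128784179688 18.490772247314453 124.7216
[275. 376.] [0.18667584 0.4185816 ] 43.10166931152344 19.148889541625977 111.51534
[194. 229.] [0.52208026 0.62345038] 26.770044326782227 24.508909225463867 155.73244
orange z.062
block
[328. 240.] [0.50325772 0.30108139] 103.97314453125 83.79817962646484 160.50409
```

View pics/crop1.png

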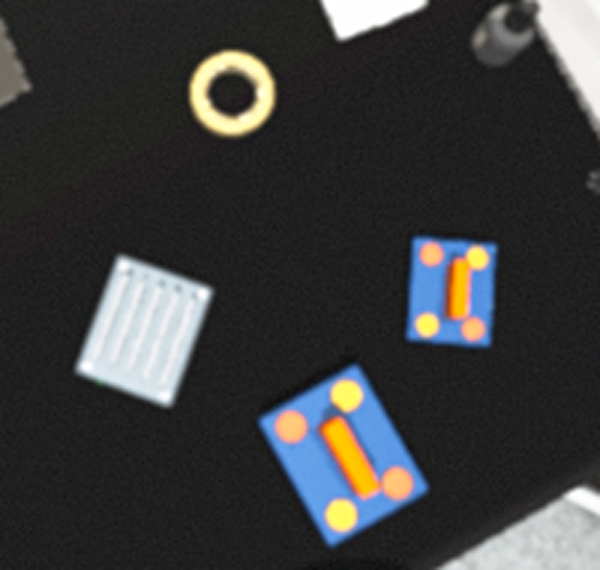

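The small carrier (crop pixel (452,290), measured ~80x64) is the one. The larger (345,455) measures 117x100. The block measures 104x84 as it should. Next I'll move above the carrier and take a wrist view.

```bash
python3 - <<'E'
from cell import arm
from h import *
import pickle
c=np.array([.537,.058]);y=np.radians(175.7)
for Y in (y,y-np.pi):
    for p in ([*c,.25],[*c,.059],[.503,.301,.2],[.503,.301,.075]):
        Yp=Y if p[0]>.51 else Y+np.radians(160.5-175.7)
        q=arm.solve_ik(p,[np.pi,0,Yp]); print(round(Y,2),p,None if q is None else np.round(q,2))
print(arm.read_tool_rot())
Y=min((y,y-np.pi),key=lambda Y:abs(arm.solve_ik([*c,.25],[np.pi,0,Y])[5]))
arm.goto([*c,.25],[np.pi,0,Y])
d=arm.get_image("wrist");print({k:v for k,v in d.items() if k!="image"},arm.read_t())
pickle.dump(d,open("pics/w1.pkl","wb"));cv2.imwrite("pics/w1.png",d["image"][:,:,::-1])
E
```

```text
3.07 [np.float64(0.537), np.float64(0.058), 0.25] [ 0.47  0.14 -0.3  -0.   -1.13 -2.12]
3.07 [np.float64(0.537), np.float64(0.058), 0.059] [ 0.47  0.35 -0.52 -0.   -0.7  -2.12]
3.07 [0.503, 0.301, 0.2] [ 0.87  0.26 -0.27  0.   -1.05 -2.78]
3.07 [0.503, 0.301, 0.075] [ 0.87  0.39 -0.4  -0.   -0.77 -2.78]
-0.08 [np.float64(0.537), np.float64(0.058), 0.25] [ 0.47  0.14 -0.3   0.   -1.13  1.03]
-0.08 [np.float64(0.537), np.float64(0.058), 0.059] [ 0.47  0.35 -0.52  0.   -0.7   1.03]
-0.08 [0.503, 0.301, 0.2] [ 0.87  0.26 -0.27  0.   -1.05  0.36]
-0.08 [0.503, 0.301, 0.075] [ 0.87  0.39 -0.4   0.   -0.77  0.36]
[ 3.14010221e+00 -1.11494998e-04 -3.19867613e-01]
{'vertical_fov': 62.51974861486845, 'cx': 317.84784651095896, 'cy': 198.9965810804639, 'k1': -0.0008882320105706027, 'position': array([0.60323848, 0.05356907, 0.36782543]), 'attitude': array([ 2.87777316e+00, -2.74406106e-05, -1.64540651e+00])} 2.525
```

View pics/w1.png

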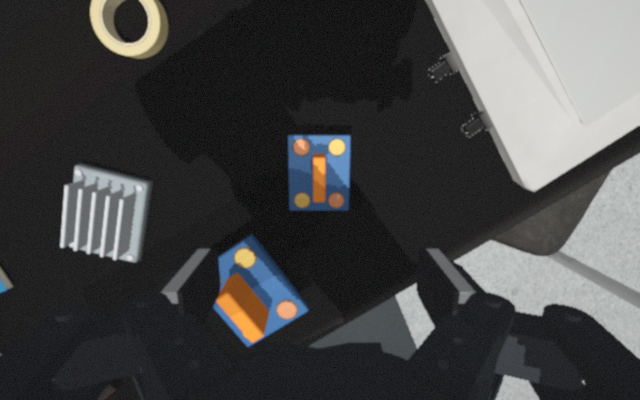

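The wrist view shows the small carrier at (319,172) with grip bar (319,180). Part of the big one is at (260,300) and the block is at (105,215). Measuring the plate outline and grip top.

```bash
python3 - <<'E'
from h import *
import pickle
d=pickle.load(open("pics/w1.pkl","rb"))
m=mask(d,(100,90,40),(130,255,255)); b=m*0; b[110:230,270:370]=m[110:230,270:370]
b=cv2.morphologyEx(b,cv2.MORPH_CLOSE,np.ones((21,21)))
for c in blobs(b): print("plate",c.mean(0).round(1),*rect(plane(d,c,.03)), *cv2.boundingRect(c))
m=mask(d,(5,150,80),(20,255,255)); b=m*0; b[148:212,305:333]=m[148:212,305:333]
for c in blobs(b,30): print("bar",c.mean(0).round(1),rect(plane(d,c,.062)),*cv2.boundingRect(c))
E
```

```text
plate [318.8 171.8] [0.53985303 0.05718145] 82.22222137451172 66.23468780517578 175.72469 287 133 65 79
bar [318.7 177.5] (array([0.54136597, 0.05757604]), 45.248069763183594, 10.414506912231445, np.float32(176.00403)) 313 154 12 48
```

```bash
python3 - <<'E'
from cell import arm
from h import *
import pickle
Y=np.radians(175.8)-np.pi; o=[np.pi,0,Y]; c=[.5402,.0574]
arm.goto([*c,.13],o)
print(arm.movel([*c,.060],feed=.1,until_force=8),arm.read_tcp_pos())
arm.move_gripper(0.0); print("w",arm.read_width(),arm.read_finger_force(),arm.read_force())
arm.movel([*c,.17],feed=.12); print(arm.read_width(),arm.read_finger_force(),arm.read_force())
d=arm.get_image("wrist");pickle.dump(d,open("pics/w2.pkl","wb"));cv2.imwrite("pics/w2.png",d["image"][:,:,::-1])
print(arm.read_tcp_pos(),arm.read_t())
E
```

```text
False [0.54077349 0.05763765 0.06072575]
w 0.12539463841837734 59.25350904464722 [-1.0295333   1.13736716  3.79088601]
0.12564978332774024 58.54654848575592 [ 0.49191457  0.78270958 -2.9214723 ]
[0.5395858  0.05719368 0.16896445] 5.7083
```

View pics/w2.png

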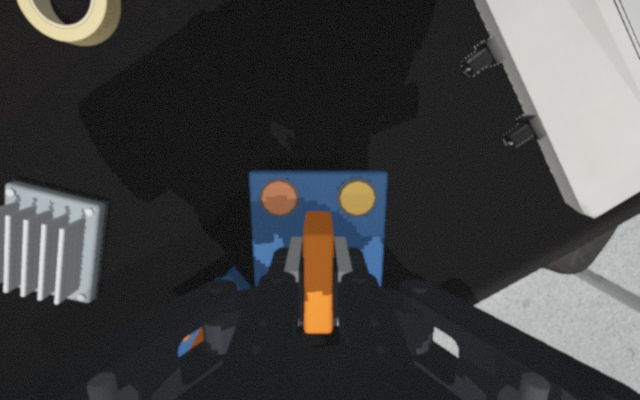

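The carrier is held level, with its plate's far edge at row 172 and columns 250-387. Next I'll hover short of the block so one wrist picture shows both the block and the held plate.

```bash
python3 - <<'E'
from cell import arm
from h import *
import pickle
Y=np.radians(160.5)-np.pi; o=[np.pi,0,Y]; b=np.array([.5033,.3011]); t=np.array([np.cos(Y),np.sin(Y)])
arm.goto([*(b-.11*t),.18],o); arm.wait(.3)
d=arm.get_image("wrist");d["tcp"]=arm.read_tcp_pos();d["rot"]=arm.read_tool_rot();pickle.dump(d,open("pics/w3.pkl","wb"));cv2.imwrite("pics/w3.png",d["image"][:,:,::-1])
print(d["tcp"],d["rot"],arm.read_t(),proj(d,[*b,.014]))
E
```

```text
[0.4000058  0.33732973 0.17998076] [ 3.14152196e+00 -2.16594247e-06 -3.41315302e-01] 7.2583 [[317.05937144  54.1849672 ]]
```

View pics/w3.png

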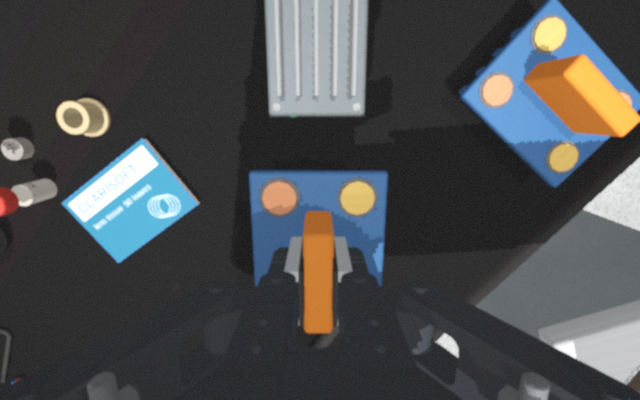

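The picture shows the block's near edge at row ~116 (columns 269-366) and the plate's far edge at row 171 (columns 250-387). I'll fit both sets of edges.

```bash
python3 - <<'E'
from h import *
import pickle
d=pickle.load(open("pics/w3.pkl","rb")); I=d["image"].astype(float)
Y=d["rot"][2]; T=np.array([[np.cos(Y),np.sin(Y)],[-np.sin(Y),np.cos(Y)]])
def loc(uv,z): return (plane(d,uv,z)[:,:2]-d["tcp"][:2])@T.T   # tool-aligned x fwd, y left
g=cv2.GaussianBlur(I.max(2),(3,3),0)
def edge(v,sign):  # subpixel strongest edge
    k=np.diff(v)*sign; i=int(k.argmax()); a,b,c=k[max(i-1,0)],k[i],k[min(i+1,len(k)-1)]
    return i+.5+(.5*(a-c)/(a-2*b+c) if a-2*b+c else 0)
def side(rows,lo,hi,s): return np.array([[lo+edge(g[r,lo:hi],s),r] for r in rows])
def horiz(cols,lo,hi,s): return np.array([[c,lo+edge(g[lo:hi,c],s)] for c in cols])
def rep(n,z,L,Rr,H):
    l,r,h=loc(L,z),loc(Rr,z),loc(H,z)
    f=lambda p,i:np.polyfit(p[:,i],p[:,1-i],1)
    fl,fr=f(l,0),f(r,0); fh=np.polyfit(h[:,1],h[:,0],1)
    print(n,"yL,yR",np.median(l[:,1]).round(4),np.median(r[:,1]).round(4),"width",np.ptp([np.median(l[:,1]),np.median(r[:,1])]).round(4),
     "ymid",(np.median(l[:,1])+np.median(r[:,1])).round(5)/2,"edge x",np.median(h[:,0]).round(4),"ang deg",np.degrees([fl[0],fr[0],-fh[0]]).round(2), "px",np.median(L[:,0]),np.median(Rr[:,0]),np.median(H[:,1]))
rep("block",.014,side(range(10,105,3),255,280,1),side(range(10,105,3),352,380,-1),horiz(range(300,355,3),105,128,-1))
z=d["tcp"][2]-.0607+.030
rep("plate",z,side(range(178,232,3),238,262,1),side(range(178,232,3),375,398,-1),horiz(range(262,380,3),160,182,1))
E
```

```text
block yL,yR 0.041 -0.0386 width 0.0796 ymid 0.001215 edge x 0.062 ang deg [0.1  0.11 0.03] px 266.28636358445533 365.93196019900495 115.54545454545455
plate yL,yR 0.0318 -0.0321 width 0.0638 ymid -0.00016 edge x 0.0401 ang deg [-0.07 -0.06  0.03] px 249.84627757645114 386.23869499953094 169.97311507936507
```

```bash
python3 - <<'E'
from h import *
import pickle
d=pickle.load(open("pics/w3.pkl","rb"))
a=d["image"][0:130,255:380,::-1]; cv2.imwrite("pics/c3.png",cv2.resize(a,None,fx=4.5,fy=4.5,interpolation=cv2.INTER_CUBIC))
g=d["image"].max(2).astype(float)
print(g[60:80,262:372].mean(0).round().astype(int).tolist()); print(g[80:122,[278,288,297,307,317,335]].astype(int).T.tolist())
print(proj(d,[[.5033,.3011,.04]]),d["position"])
E
```

```text
[36, 35, 35, 38, 64, 113, 148, 168, 178, 183, 184, 184, 183, 184, 195, 211, 217, 206, 183, 158, 144, 150, 169, 181, 184, 184, 185, 184, 185, 184, 184, 182, 182, 192, 209, 217, 208, 186, 163, 162, 175, 181, 182, 183, 184, 184, 184, 184, 184, 181, 174, 171, 188, 207, 217, 210, 193, 183, 183, 183, 183, 182, 182, 183, 182, 182, 181, 175, 163, 154, 160, 184, 206, 218, 212, 194, 183, 181, 181, 181, 181, 181, 181, 180, 175, 164, 154, 146, 145, 158, 183, 205, 217, 212, 195, 183, 180, 181, 181, 180, 177, 168, 154, 122, 75, 44, 38, 40, 42, 43]
[[217, 218, 218, 218, 218, 218, 218, 218, 218, 217, 217, 215, 216, 215, 209, 199, 180, 179, 182, 185, 186, 186, 185, 196, 212, 221, 222, 221, 218, 213, 202, 191, 184, 172, 155, 128, 88, 56, 35, 33, 30, 39], [185, 184, 187, 187, 185, 187, 187, 187, 187, 187, 187, 188, 188, 186, 187, 186, 185, 187, 187, 187, 188, 186, 186, 187, 187, 185, 188, 186, 187, 186, 186, 186, 180, 170, 154, 124, 84, 53, 42, 39, 41, 34], [217, 221, 218, 218, 219, 218, 218, 219, 217, 218, 218, 219, 217, 218, 215, 195, 170, 162, 160, 158, 165, 177, 183, 184, 185, 185, 185, 186, 185, 185, 186, 184, 181, 168, 152, 131, 94, 64, 42, 31, 36, 36], [182, 183, 184, 183, 184, 184, 186, 186, 186, 185, 184, 185, 185, 185, 184, 186, 185, 185, 183, 184, 186, 185, 185, 187, 186, 186, 186, 187, 185, 187, 188, 186, 182, 169, 151, 125, 82, 55, 37, 38, 37, 44], [211, 211, 212, 211, 211, 213, 212, 213, 212, 213, 212, 211, 211, 212, 208, 193, 171, 167, 170, 167, 163, 174, 182, 184, 184, 184, 185, 183, 184, 184, 185, 184, 180, 168, 151, 125, 87, 57, 36, 36, 31, 42], [219, 217, 216, 217, 216, 217, 215, 216, 217, 215, 214, 215, 217, 214, 212, 193, 167, 168, 172, 173, 179, 183, 183, 183, 182, 183, 184, 183, 183, 184, 183, 183, 178, 166, 151, 119, 82, 49, 40, 41, 39, 37]]
[[316.98420744  48.29091262]] [0.46260205 0.31498077 0.29780642]
```

View pics/c3.png

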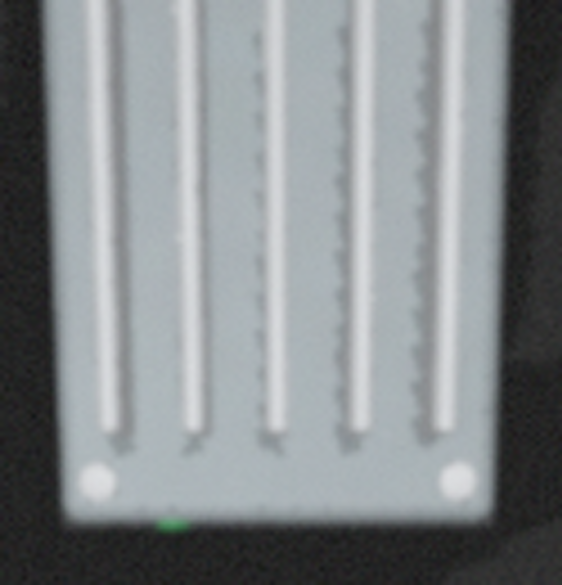

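The crop shows five fins with clear tops and near ends at image row ~95. Their columns at row 69.5 are 278.0, 297.1, 316.1, 335.3 and 354.2, and the casing edge is chamfered. I'll use the fins.

```bash
python3 - <<'E'
from h import *
import pickle
d=pickle.load(open("pics/w3.pkl","rb")); Y=d["rot"][2]; T=np.array([[np.cos(Y),np.sin(Y)],[-np.sin(Y),np.cos(Y)]])
loc=lambda uv,z:(plane(d,uv,z)[:,:2]-d["tcp"][:2])@T.T
g=cv2.GaussianBlur(d["image"].max(2).astype(float),(1,5),0)
print("fins",loc([[278,69.5],[297.1,69.5],[316.1,69.5],[335.3,69.5],[354.2,69.5]],.04)[:,1].round(4), "end",loc([[c,95.3] for c in(278,297,317,335,354)],.039)[:,0].round(4))
P=[]
for r in range(5,90,3):
    w=np.clip(g[r,308:325]-195,0,None); P.append([308+(w*np.arange(17)).sum()/w.sum(),r])
L=loc(np.array(P),.04); k=np.polyfit(L[:,0],L[:,1],1); print("mid fin y at x=.11:",np.polyval(k,.11),"ang",np.degrees(k[0]))
E
```

```text
fins [ 0.029   0.015   0.0011 -0.013  -0.0268] end [0.0771 0.0771 0.0771 0.0771 0.0771]
mid fin y at x=.11: 0.0011438825013963595 ang 0.0785634741956825
```

```bash
python3 - <<'E'
from cell import arm
from h import *
import pickle
p=pickle.load(open("pics/w3.pkl","rb")); Y0=p["rot"][2]; Y=Y0+np.radians(.09)
xy=p["tcp"][:2]+np.array([[np.cos(Y0),-np.sin(Y0)],[np.sin(Y0),np.cos(Y0)]])@[.1120,.00125]
arm.movel([*xy,.18],feed=.12,attitude=[np.pi,0,Y]); arm.movel([*xy,.108],feed=.08); arm.wait(.3)
d=arm.get_image("wrist");d["tcp"]=arm.read_tcp_pos();d["rot"]=arm.read_tool_rot();pickle.dump(d,open("pics/w4.pkl","wb"))
cv2.imwrite("pics/w4.png",d["image"][:,:,::-1])
print(xy,d["tcp"],d["rot"],arm.read_force(),arm.read_t())
E
```

```text
[0.50596351 0.30101823] [0.50601192 0.30108601 0.1082502 ] [-3.14117050e+00 -1.46657558e-04 -3.39731969e-01] [-0.03494222 -0.32609721 -2.67145489] 9.75
```

View pics/w4.png

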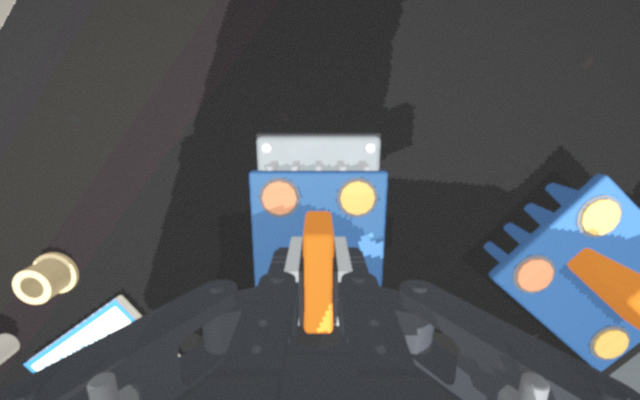

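The far end of the casing shows above the plate, at rows 135-170 and columns 257-381, with screws at (266,148) and (370,148). I'll compare it with the plate columns (250-387).

```bash
python3 - <<'E'
from h import *
import pickle
def cen(d,box,th):
    x0,x1,y0,y1=box; w=np.clip(d["image"].min(2).astype(float)[y0:y1,x0:x1]-th,0,None)
    yy,xx=np.mgrid[y0:y1,x0:x1]; return [(w*xx).sum()/w.sum(),(w*yy).sum()/w.sum()]
for n,boxes in (("w4",[(260,273,141,155),(363,377,141,155)]),("w3",[(270,285,100,112),(350,365,100,112)])):
    d=pickle.load(open(f"pics/{n}.pkl","rb")); Y=d["rot"][2]; T=np.array([[np.cos(Y),np.sin(Y)],[-np.sin(Y),np.cos(Y)]])
    loc=lambda uv,z:(plane(d,uv,z)[:,:2]-d["tcp"][:2])@T.T
    s=[cen(d,b,205) for b in boxes]; L=loc(s,.014); print(n,"screws",np.round(s,1).tolist(),L.round(4).tolist(),"mid",L.mean(0).round(4))
    if n=="w4":
        m=d["image"].max(2).astype(float)
        print("casing edge rows",[int(i) for i in m[128:142,300:340].mean(1)],"finrows",[int(i) for i in m[155:176,300:340].mean(1)])
        for r in(178,200,220):print(m[r,244:256].astype(int),m[r,380:392].astype(int))
        mm=m[160:169,255:385].mean(0);print(mm.astype(int).tolist())
        print(loc([[250,200],[386.3,200],[318,170]],d["tcp"][2]-.0307).round(4).tolist(), "casing far edge",loc([[318,135]],.014))
E
```

```text
w4 screws [[265.9, 147.8], [369.8, 147.7]] [[0.0431, 0.0333], [0.0431, -0.0332]] mid [0.0431 0.0001]
casing edge rows [55, 55, 56, 57, 64, 81, 101, 127, 159, 186, 203, 213, 220, 225] finrows [226, 226, 226, 226, 225, 223, 220, 219, 216, 210, 203, 198, 198, 199, 195, 181, 170, 183, 199, 209, 214]
[ 57  55  52  59 108 173 202 213 218 218 219 219] [217 216 218 216 215 209 194 156 100  70  63  63]
[ 61  54  58  56  60 106 169 199 211 216 217 216] [210 214 216 214 207 194 156  91  54  57  55  54]
[ 52  50  51  49  49  52  86 142 170 181 182 185] [214 214 212 206 189 149  85  56  52  50  53  58]
[57, 83, 140, 188, 209, 219, 224, 225, 223, 218, 213, 215, 215, 215, 215, 211, 206, 201, 197, 195, 193, 192, 194, 204, 213, 215, 214, 213, 212, 210, 209, 207, 207, 209, 212, 213, 214, 211, 209, 208, 208, 205, 200, 195, 198, 206, 211, 211, 210, 211, 215, 215, 214, 213, 212, 211, 210, 209, 207, 209, 207, 204, 205, 207, 206, 204, 204, 206, 210, 213, 214, 214, 212, 211, 210, 213, 216, 217, 216, 214, 211, 207, 199, 197, 200, 202, 203, 204, 208, 212, 215, 213, 210, 209, 212, 215, 215, 215, 213, 211, 210, 208, 206, 202, 197, 195, 194, 195, 197, 200, 204, 209, 215, 218, 221, 223, 223, 224, 224, 223, 222, 215, 205, 189, 149, 98, 75, 74, 74, 74]
[[0.0258, 0.0318], [0.0257, -0.032], [0.0399, -0.0]] casing far edge [[ 5.11108817e-02 -2.23396623e-05]]
w3 screws [[276.4, 106.3], [356.1, 106.1]] [[0.0695, 0.0342], [0.0696, -0.0319]] mid [0.0695 0.0012]
```

Aligned within ~0.5 mm. Lowering.

```bash
python3 - <<'E'
from cell import arm
from h import *
import pickle
p=pickle.load(open("pics/w4.pkl","rb")); Y=p["rot"][2]
xy=np.array([.50596,.30102])+.0004*np.array([np.cos(Y),np.sin(Y)])
h=arm.movel([*xy,.090],feed=.04,until_force=12); print(h,arm.read_tcp_pos(),arm.read_force(),arm.read_wrist_torque())
if not h:
    h=arm.movel([*xy,.0745],feed=.02,until_force=10); print(h,arm.read_tcp_pos(),arm.read_force(),arm.read_wrist_torque(),arm.read_width())
print(arm.read_t())
E
```

```text
False [0.50633172 0.30084483 0.08974449] [ 0.37997624 -0.2533736  -2.31030437] [ 0.03846359 -0.08444758 -0.01290643]
True [0.50620128 0.30078571 0.07624279] [-0.71646879 -0.0676877   4.48470163] [-0.05250209  0.43632975 -0.01308767] 0.1264791552961214
11.0167
```

Contact came at the expected home height. Releasing, rising and checking.

```bash
python3 - <<'E'
from cell import arm
from h import *
import pickle
arm.move_gripper(.6); p=arm.read_tcp_pos(); Y=arm.read_tool_rot()[2]
arm.movel([p[0],p[1],.19],feed=.1); t=np.array([np.cos(Y),np.sin(Y)])
arm.movel([*(p[:2]-.07*t),.25],feed=.15); arm.wait(.3)
d=arm.get_image("wrist");d["tcp"]=arm.read_tcp_pos();d["rot"]=arm.read_tool_rot();pickle.dump(d,open("pics/w5.pkl","wb"));cv2.imwrite("pics/w5.png",d["image"][:,:,::-1])
s=arm.get_image("scene");pickle.dump(s,open("pics/s5.pkl","wb"))
u=proj(s,[.506,.301,.03])[0].astype(int);a=s["image"][u[1]-50:u[1]+50,u[0]-70:u[0]+70,::-1];a=cv2.resize(a,None,fx=4,fy=4,interpolation=cv2.INTER_CUBIC)
cv2.imwrite("pics/b5.png",a)
print(arm.read_t())
E
```

```text
13.95
```

View pics/w5.png

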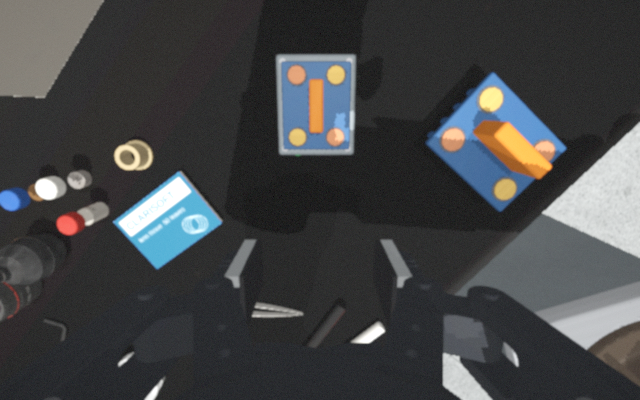

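View pics/b5.png

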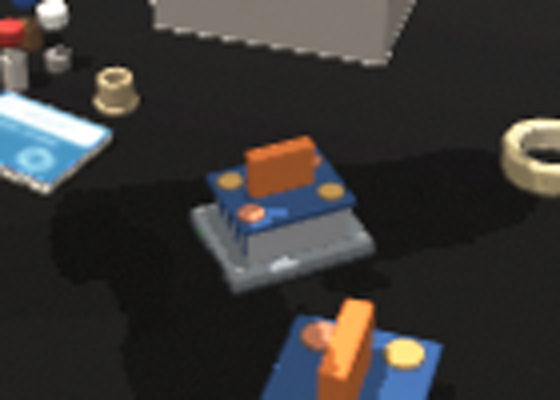

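The wrist view shows the carrier plate at (316,105) inside the casing outline, and the scene view shows it level with its fins interleaved. One numeric check of centring follows.

```bash
python3 - <<'E'
from h import *
import pickle
d=pickle.load(open("pics/w5.pkl","rb")); Y=d["rot"][2]; T=np.array([[np.cos(Y),np.sin(Y)],[-np.sin(Y),np.cos(Y)]])
def roi(m): b=m*0; b[45:165,265:365]=m[45:165,265:365]; return b
bl=cv2.morphologyEx(roi(mask(d,(100,130,40),(130,255,255))),cv2.MORPH_CLOSE,np.ones((21,21)))
al=roi(mask(d,(0,0,95),(180,255,255)))|bl
for n,m,z in(("plate",bl,.046),("casing",al,.014)):
    r=rect(plane(d,blobs(m)[0],z)); print(n,r,(T@(r[0]-d["tcp"][:2])).round(4))
E
```

```text
Traceback (most recent call last):
IndexError: list index out of range
```

```bash
python3 - <<'E'
from h import *
import pickle
d=pickle.load(open("pics/w5.pkl","rb")); Y=d["rot"][2]; T=np.array([[np.cos(Y),np.sin(Y)],[-np.sin(Y),np.cos(Y)]])
hsv=cv2.cvtColor(d["image"],cv2.COLOR_RGB2HSV); print(hsv[90,[290,300,345]].tolist(),hsv[58,[300,316]].tolist(),hsv[100,[279,353]].tolist(), hsv[30,316].tolist())
def roi(m): b=m*0; b[45:165,265:365]=m[45:165,265:365]; return b
bl=roi(mask(d,(100,110,60),(130,255,255)))
bl=cv2.morphologyEx(bl,cv2.MORPH_CLOSE,np.ones((15,15)))
al=cv2.morphologyEx(roi(mask(d,(0,0,75),(180,255,255))),cv2.MORPH_CLOSE,np.ones((9,9)))
for n,m,z in(("plate",bl,.046),("casing",al,.014)):
    for b in blobs(m)[:1]:
        r=rect(plane(d,b,z)); print(n,r,(T@(r[0]-d["tcp"][:2])).round(4))
E
```

```text
[[106, 114, 175], [107, 109, 177], [106, 113, 176]] [[101, 20, 178], [100, 17, 179]] [[100, 18, 166], [96, 17, 151]] [100, 23, 33]
plate (array([0.50495172, 0.30078989]), 76.783203125, 61.74970626831055, np.float32(160.09515)) [0.069  0.0008]
casing (array([0.50512433, 0.30104498]), 101.25416564941406, 81.64939880371094, np.float32(160.48737)) [0.069  0.0011]
```

Centred within ~0.3 mm and ~0.4°, and the size fits the home height. Handing in.

```bash
python3 -c "
from cell import arm
print(arm.close_job())"
```

```text
the job is handed in; nothing more can be done
None
```

The small carrier is docked on the temperature block: fully home, level in the last pictures, centred to about 0.3 mm, released after about 14 s of robot time, and handed in.

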